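Eject the counting chamber and stop it with the other finger

TASK

Eject the counting chamber from the cell counter without letting it shoot off the slide bed: press the orange eject key right down with one finger while the other finger of the same hand waits in the recess a little in front of the bed, so that the chamber springs out against it and is trapped part-way out, still lying on the bed. Do not grip or lift the chamber, and leave the glassware and the other things around the counter where they are. Finish holding: the key still pressed down and the chamber still trapped against the finger.

Things in the scene. Friction and masses are not known exactly. Their poses are not given: they have to be found in the camera images.
- counter: Cell counter, low white instrument fixed to the bench, 262 mm deep, 210 wide, 93 high. Origin on the bench under the middle of the slide bed's front lip; x to the instrument's back, y to its left, z up. The black bed, 52 mm wide, runs back from the lip (x = 0) between rails 4 mm high, under the optical head (90 mm high) from x = 60 mm. At x from -52 to 0 mm are two side wings, tops 39 mm high.
- bed_lip (a point): Middle of the slide bed's front lip, at the bed's surface, 45 mm above the bench. Axes as the counter's. In front of it (-x), between the wings, is a thumb recess, open above a sill 10 mm above the bench, 92 mm wide (y from -46 to 46 mm) and 52 mm deep (x from -52 to 0 mm): room for a finger.
- key_top (a point): Centre of the top of the orange eject key on the counter's left wing; 28 mm (x) by 26 mm (y), at x = -26, y = 70 mm in the counter's frame; 49 mm above the bench when up (10 mm above the wing), 42 mm when fully down. Moves with the key.
- eject_key (a joint): How far the key is pressed, m: 0 up, 0.007 at its stop. Spring 2 N at first, 5.5 N at the stop, plus up to 2 N of friction; it comes up when let go. A steel catch bar in front of the chamber sinks with it and frees the chamber about 4 mm down; if the key rises while the chamber lies over the bar, the bar lifts the chamber. Counts as down beyond 4.5 mm.
- chamber: Counting chamber: loose whitish slide with green window, 76 (x) by 40 by 5 mm, 25 to 50 g; origin at centre of underside. Docked at first, origin 46, front edge 8 mm behind the lip. Freed, a spring (2.5 N) shoots it along the counter's -x in 0.2 s; unstopped, it falls off the lip. Trapped: stopped by a finger 5 to 38 mm out (front edge at most 30 mm past the lip), the spring (1.5 N) still pressing.
- jar_a: Bystander: lidded culture jar with light green contents, 68 mm across, 100 mm high. Origin at the centre of its underside.
- jar_b: Bystander: lidded culture jar with dark green contents, 68 mm across, 100 mm high. Origin at the centre of its underside.
- flask: Bystander: conical flask with a cotton plug, 72 mm across at the foot, 142 mm high with its plug. Origin at the centre of its underside.
- vial: Bystander: black-capped sample vial, 27 mm across, 57 mm high, beside the counter's right flank. Origin at the centre of its underside.
- dropper: Bystander: amber dropper bottle, 32 mm across, 86 mm high, beside the counter's left flank. Origin at the centre of its underside.
- coverbox: Bystander: small blue cover-glass box, 58 by 34 by 18 mm, lying in front of the counter. Origin at the centre of its underside.
- dish: Bystander: closed clear culture dish, 90 mm across, 15 mm high, lying in front of the counter. Origin at the centre of its underside.
There are look-alikes about, which are no part of the job. Of the things that look like the chamber, the middle-sized one is meant.

How it is judged:
By the outcome, as a careful person would: the job done as asked, in the order asked, and still so for the second after the job is handed in, while the arm keeps its last pose, push and grip.
It also fails if it takes over 30 s, if anything falls off the work surface, if the arm or the gripper's body presses on something with over 40 N, if the wrist force passes 120 N, or if a joint passes its speed limit or range.

ROBOT

A 6-joint arm with a two-finger parallel gripper is mounted at the origin on the work surface. World frame = base frame: x ahead of the robot, y to its left, z up, the work surface at z = 0. Lengths are in m, angles in degrees, forces in N, time in s.
With the tool pointing down it reaches from about 0.3 to 0.85 m from the base axis. Payload 4.2 kg.
Tool frame: the origin (TCP) lies on the centre line of the jaws, within the pads' length; the fingertips stand 8 mm ahead of it and the grasp point (between the pads) lies 11 mm behind it; y points along the fingers, x is the direction in which the jaws open and shut, and the axes are right-handed (so a half turn about y gives the same grasp; the last joint's range is limited). The gripper opens to 91 mm and grips with 3 to 60 N. Pads are 32 mm wide; open, the fingers measure 118 mm over their backs; the gripper's body (76 mm by 178 mm) begins 60 mm behind the grasp point.
Start: joints at [73.396, 18.312, 89.639, -0, 72.044, -1.146], TCP at [0.153, 0.554, 0.222] pointing down, gripper open.
Joint ranges: [-177.97, 177.97], [-48.28, 115.42], [12.27, 149.76], [-77.06, 257.06], [2.81, 150.46], [-146.56, 146.56]. Speed limits (degrees/s): [147.25, 147.25, 180, 180, 180, 180].

INTERFACE

Orientations are given as a 3x3 rotation matrix whose columns are the frame's x, y, z axes.
In Python, from bench import telemetry, cams, hand_in gives the robot as it stands.
- The arm moves only by the shell command python3 -m inch 'ROWS' [FORCE]. ROWS is JSON, a list of rows, each an object with "fingers": the finger opening in m, from 0 to 0.0912; "delta_pos": the shift along the tool's x, y, z in m, a list of three; "turn": the turn about the tool's y in degrees. In form: [{"fingers": fingers, "delta_pos": [dx, dy, dz], "turn": turn}, ...]. A call has 1 to 10 rows; each row is the pose to reach, as a shift and turn from the pose measured when the call began, along the tool's axes at that moment; what a row does not reach only later rows make up. A row lasts 1/8 s, in which the tool goes at most 62.5 mm and 10.7 degrees, less where a joint would pass 70% of its speed; a pose out of reach is approached as far as the arm can. A call with a gripper value outside its range is refused whole. The fingers move at their own pace and stop on an object; FORCE is the grip in N (left out, the last holds). Time passes only in rows, so rows that repeat a pose let the fingers close. It gives the time, the measured TCP pose, the force and the opening at its end, in the units of the state.
- telemetry.state(): the state, without advancing time (a new reading comes with each control period).
- cams.read_camera(name): name is "scene" or "top" or "wrist"; returns the picture (384x512x3 uint8, red, green, blue); there is no depth.
- cams.camera_params(name): a dict with "vfov" (degrees; the focal length in pixels is half the picture's height over the tangent of half this angle, whatever the lens; pixels are square), "cx", "cy" (the principal point, pixels), "k1" (the pictures are not rectified: a ray, as slopes to the right and down, at radius r is drawn at 1 + k1 r^2 times it, then the intrinsics apply), "rvec" (rotation vector, rad) and "tvec" (3), from world to camera coordinates, as OpenCV has them; the wrist camera has in their place "hand_eye" (4x4, takes a point from camera to tool coordinates, whose origin is the TCP and whose axes are the tool frame's). Camera axes: x right, y down, z forward; pixel columns grow to the right and rows downward; lengths in m; the calibration is good to about 2 mm. A picture is of the moment at which its call begins: read the wrist's pose just before it. camera_params takes no time and is no camera call.
- hand_in(): hands the job in, once; it reports no verdict.
The state is a dict: "time": time; "q": joint angles; "qvel": joint speeds; "tau": joint torques, N m; "tcp_pos": TCP position; "eef_rot": TCP orientation; "force": force on the tool from outside, world axes, zero at the start; "wrist_torque": the same for the moment, N m; "opening": finger opening in m.
Only numpy, scipy, OpenCV 4.12 (cv2) and the standard library are available. Lean on these libraries where they do the work, as an engineer would, in place of code of your own. Each camera call takes 0.05 s, during which the arm holds its last target.

## Working session

There is one attempt and no reset: what is moved stays moved. The work goes in short steps, Python scripts to look and compute and a shell command to move; the robot and the scene stay as the last step left them, time stands still between calls to the robot, and variables do not carry over. Pictures are saved under pics/ and viewed, and the job is handed in when it is done.

```bash
ls; mkdir -p pics; python3 - <<'E'
from bench import telemetry, cams
import cv2
s=telemetry.state()
print(s)
for n in ["scene","top","wrist"]:
    im=cams.read_camera(n); cv2.imwrite(f"pics/{n}0.png",im[:,:,::-1]); print(n,cams.camera_params(n))
E
```

```text
pics
{'time': 0.0, 'q': array([ 7.33963583e+01,  1.83528167e+01,  8.97059553e+01,  1.44321829e-04,
        7.20429945e+01, -1.14621299e+00]), 'qvel': array([ 0.07809941,  0.05213973, -0.00858958, -0.04253044,  0.10901683,
       -0.00667911]), 'tau': array([-3.00950465e-03, -4.12463737e+01, -2.31971580e+01,  7.25627365e-02,
        4.58649639e-02, -1.45558815e-04]), 'tcp_pos': array([0.15311399, 0.55373926, 0.22111153]), 'eef_rot': array([[ 2.66522614e-01, -5.09832523e-04, -9.63828531e-01],
       [ 9.63827030e-01, -1.70141661e-03,  2.66523099e-01],
       [-1.77575601e-03, -9.99998423e-01,  3.79243648e-05]]), 'force': array([ 0.08012229, -0.09306235,  0.39055857]), 'wrist_torque': array([0.01227889, 0.02182986, 0.0008127 ]), 'opening': 0.09135046103242492}
scene {'vfov': 56.19916074104581, 'cx': 252.1251259255829, 'cy': 193.41509593488178, 'k1': 0.03320428144076372, 'rvec': array([ 1.45147135,  2.07630814, -0.87149822]), 'tvec': array([ 0.163689 , -0.3000596,  1.5003053])}
top {'vfov': 50.83141980669886, 'cx': 259.6663590512144, 'cy': 191.09365955907896, 'k1': -0.05542866310198794, 'rvec': array([ 2.16787436, -2.15602294,  0.11901615]), 'tvec': array([-0.0118941 ,  0.52059169,  1.12613491])}
wrist {'vfov': 69.75355981017385, 'cx': 259.5506402089589, 'cy': 194.87448638949715, 'k1': -0.06806399234427397, 'hand_eye': array([[ 9.99997430e-01,  1.65062232e-04,  2.26121571e-03,
         1.90119248e-03],
       [-2.14954391e-03, -2.48129277e-01,  9.68724544e-01,
        -1.62308169e-01],
       [ 7.20973654e-04, -9.68726914e-01, -2.48128285e-01,
         6.93340515e-02],
       [ 0.00000000e+00,  0.00000000e+00,  0.00000000e+00,
         1.00000000e+00]])}
```

View pics/scene0.png

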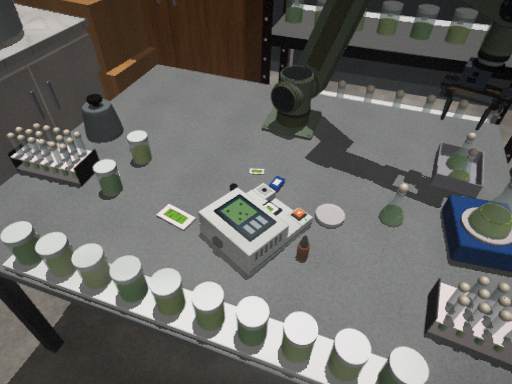

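View pics/top0.png

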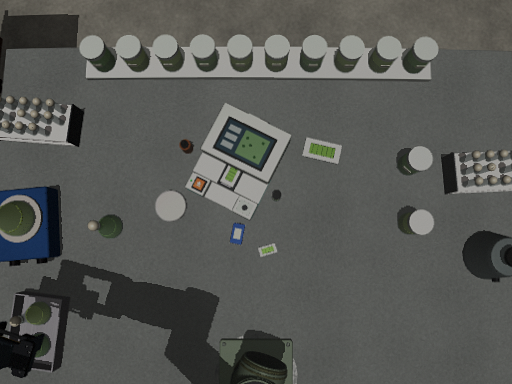

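View pics/wrist0.png

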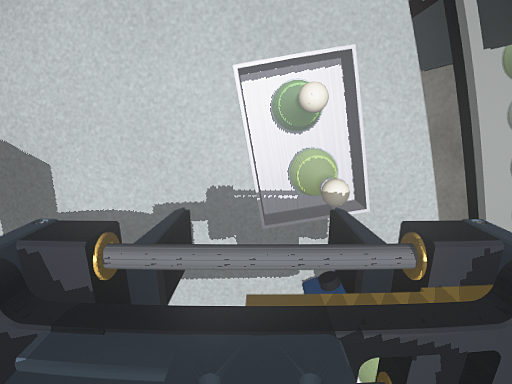

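The top view shows the counter at about (238,160) with its orange key at (199,184). Three things look like the chamber: a small slide at (268,250), a large one at (322,150), and the middle-sized one docked in the counter at (231,175). I choose the docked one and check it in a crop.

```bash
python3 - <<'E'
import cv2
im=cv2.imread("pics/top0.png")
c=im[95:225,165:345]; cv2.imwrite("pics/c1.png",cv2.resize(c,None,fx=4.4,fy=4.4,interpolation=cv2.INTER_CUBIC))
im=cv2.imread("pics/scene0.png")
c=im[160:275,190:350]; cv2.imwrite("pics/c2.png",cv2.resize(c,None,fx=5,fy=5,interpolation=cv2.INTER_CUBIC))
E
```

```text
(no output)
```

View pics/c1.png

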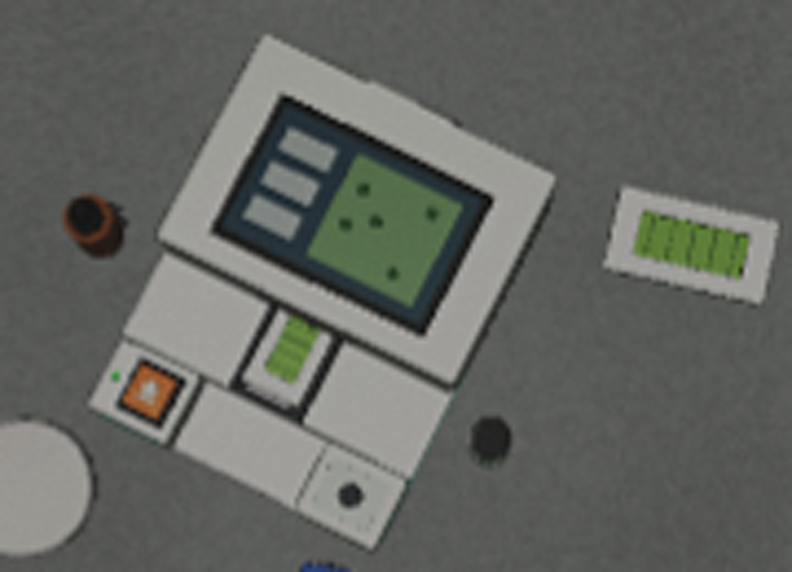

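View pics/c2.png

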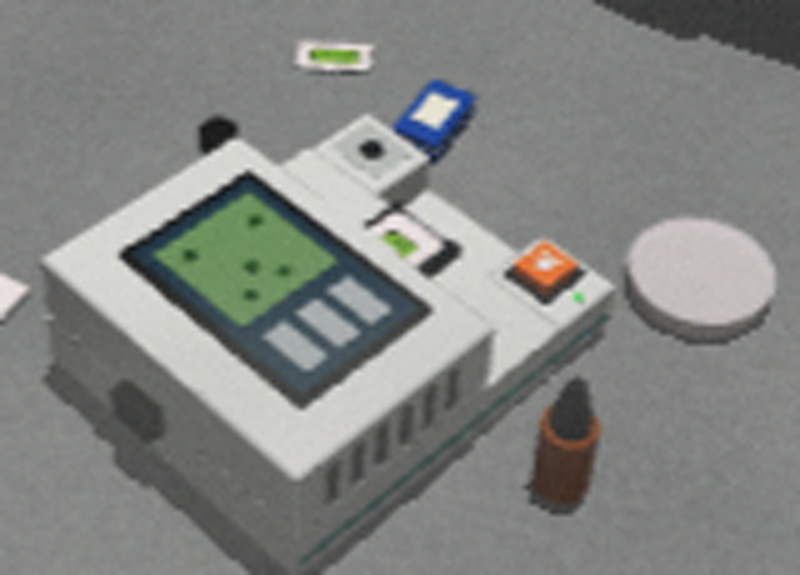

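```bash
cat > h.py <<'E'
import numpy as np, cv2
from bench import cams, telemetry
def K(p):
    f=192/np.tan(np.radians(p["vfov"]/2)); return np.array([[f,0,p["cx"]],[0,f,p["cy"]],[0,0,1.]]),np.array([p["k1"],0,0,0,0.])
def ext(n,p,s=None):
    if "rvec" in p: return p["rvec"],p["tvec"]
    T=np.eye(4);T[:3,:3]=s["eef_rot"];T[:3,3]=s["tcp_pos"]
    M=np.linalg.inv(T@p["hand_eye"]); return cv2.Rodrigues(M[:3,:3])[0],M[:3,3]
def proj(n,P,s=None):
    p=cams.camera_params(n);k,d=K(p);r,t=ext(n,p,s)
    return cv2.projectPoints(np.asarray(P,float).reshape(-1,3),np.asarray(r),np.asarray(t),k,d)[0][:,0]
def unproj(n,uv,z,s=None):
    p=cams.camera_params(n);k,d=K(p);r,t=ext(n,p,s)
    R=cv2.Rodrigues(np.asarray(r))[0];c=-R.T@np.asarray(t).ravel()
    n2=cv2.undistortPoints(np.asarray(uv,float).reshape(-1,1,2),k,d)[:,0]
    D=np.c_[n2,np.ones(len(n2))]@R
    return c+D*((z-c[2])/D[:,2])[:,None]
def C2W(P,a):
    P=np.asarray(P,float).reshape(-1,3);c,s_=np.cos(a[2]),np.sin(a[2])
    return np.c_[a[0]+c*P[:,0]-s_*P[:,1],a[1]+s_*P[:,0]+c*P[:,1],P[:,2]]
E
python3 - <<'E'
from h import *
from scipy.optimize import least_squares
# head front back x unknown
top=[((.06,.105,.09),(160,237)),((.06,-.105,.09),(453,384)),((.21,.105,.09),(267,37)),((.21,-.105,.09),(555,180)),((-.052,.105,.039),(90,404)),((-.052,-.105,.039),(375,548)),((-.026,.07,.049),(152,391))]
sc=[((.21,-.105,.09),(42,262)),((.21,.105,.09),(300,480)),((.06,.105,.09),(495,335)),((.06,-.105,.09),(235,140)),((-.052,.105,.039),(615,288)),((-.052,-.105,.039),(365,115)),((-.026,.07,.049),(547,264))]
Pt=np.array([a for a,b in top]);ut=np.array([((b[0]+.5)/4.4-.5+165,(b[1]+.5)/4.4-.5+95) for a,b in top])
Ps=np.array([a for a,b in sc]);us=np.array([((b[0]+.5)/5-.5+190,(b[1]+.5)/5-.5+160) for a,b in sc])
for w in [(1,1),(1,0),(0,1)]:
    f=lambda a:np.r_[w[0]*(proj("top",C2W(Pt,a))-ut).ravel(),w[1]*(proj("scene",C2W(Ps,a))-us).ravel()]
    r=least_squares(f,[.45,.05,-.5]);a=r.x
    print(w,a[:2],np.degrees(a[2]));print((proj("top",C2W(Pt,a))-ut).round(1).tolist());print((proj("scene",C2W(Ps,a))-us).round(1).tolist())
    print(C2W([[0,0,.045],[-.026,.07,.049],[-.038,0,0]],a))
for nm,u,z in [("dish",(171,206),.015),("flask",(110,226),0.03),("coverbox",(237,233),.018),("slide",(268,250),.005),("drop",(187,146),.086)]: print(nm,unproj("top",[u],z))
E
```

```text
(1, 1) [0.53129763 0.0900589 ] -26.348583167127266
[[-1.7, -0.3], [0.0, 0.2], [-1.0, -2.0], [1.2, -1.6], [-1.4, 0.2], [-0.3, 0.6], [-0.9, 0.0]]
[[-1.3, -0.9], [-1.2, 0.4], [0.2, -1.9], [0.0, -1.5], [0.2, -0.8], [-0.1, -1.0], [-0.7, -0.2]]
[[0.53129763 0.0900589  0.045     ]
 [0.53906695 0.16432624 0.049     ]
 [0.49724544 0.10692448 0.        ]]
(1, 0) [0.53024386 0.08858673] -26.5360706743712
[[-1.1, -0.0], [0.6, 0.8], [-0.2, -1.6], [1.9, -1.0], [-0.9, 0.4], [0.1, 1.1], [-0.4, 0.3]]
[[-1.7, -1.5], [-1.9, -0.2], [-0.4, -2.3], [-0.2, -1.9], [-0.2, -1.1], [-0.3, -1.3], [-1.1, -0.5]]
[[0.53024386 0.08858673 0.045     ]
 [0.53825616 0.16282825 0.049     ]
 [0.49624704 0.10556365 0.        ]]
(0, 1) [0.53354949 0.09188111] -26.12630595791542
[[-2.5, -1.0], [-0.6, -0.8], [-2.0, -2.8], [0.3, -2.7], [-2.0, -0.5], [-0.8, -0.3], [-1.6, -0.7]]
[[-1.0, 0.0], [-0.4, 1.4], [0.8, -1.2], [0.3, -0.8], [0.7, -0.2], [0.0, -0.4], [-0.2, 0.4]]
[[0.53354949 0.09188111 0.045     ]
 [0.54103063 0.16617803 0.049     ]
 [0.49943212 0.10861446 0.        ]]
dish [[0.47750991 0.24728181 0.015     ]]
flask [[0.41795991 0.41787782 0.03      ]]
coverbox [[0.40109653 0.05507912 0.018     ]]
slide [[ 0.35302701 -0.0338914   0.005     ]]
drop [[0.63850131 0.19217723 0.086     ]]
```

```bash
cat >> h.py <<'E'
def todelta(s,pos,toolx):
    R=s["eef_rot"];d=R.T@(np.asarray(pos)-s["tcp_pos"])
    # turn about tool y
    v=R.T@toolx; t=np.degrees(np.arctan2(-v[2],v[0]))
    return d.round(4),round(t,2)
E
python3 - <<'E'
from h import *
A=[.5313,.0901,np.radians(-26.35)]
s=telemetry.state();ty=np.array([-np.sin(A[2]),np.cos(A[2]),0])
for x in (-.08,-.11,-.14,-.18):
    pos=C2W([[x,.035,.20]],A)[0]
    d=todelta(s,pos,ty)
    R=np.c_[ty,[0,0,-1],np.cross(ty,[0,0,-1])]
    print(x,pos,d,proj("wrist",C2W([[0,0,.045],[-.026,.07,.049],[-.052,.105,.039],[-.052,-.105,.039],[.06,-.105,.09],[.06,.105,.09]],A),dict(eef_rot=R,tcp_pos=pos)).round().tolist())
E
```

```text
-0.08 [0.47514691 0.15697175 0.2       ] (array([-0.2967,  0.0217, -0.4161]), np.float64(10.89)) [[230.0, 247.0], [286.0, 229.0], [314.0, 206.0], [144.0, 206.0], [138.0, 310.0], [317.0, 311.0]]
-0.11 [0.44826393 0.17028735 0.2       ] (array([-0.291 ,  0.0217, -0.3867]), np.float64(10.89)) [[230.0, 269.0], [286.0, 252.0], [313.0, 229.0], [147.0, 229.0], [142.0, 331.0], [316.0, 332.0]]
-0.14 [0.42138095 0.18360295 0.2       ] (array([-0.2853,  0.0217, -0.3572]), np.float64(10.89)) [[231.0, 289.0], [285.0, 273.0], [312.0, 251.0], [149.0, 251.0], [145.0, 350.0], [314.0, 352.0]]
-0.18 [0.38553697 0.20135708 0.2       ] (array([-0.2778,  0.0217, -0.3179]), np.float64(10.89)) [[232.0, 315.0], [284.0, 300.0], [310.0, 278.0], [153.0, 278.0], [149.0, 375.0], [312.0, 376.0]]
```

```bash
python3 - <<'E'
from h import *
A=[.5313,.0901,np.radians(-26.35)]
s=telemetry.state();ty=np.array([-np.sin(A[2]),np.cos(A[2]),0])
for x in (.02,.06,.0):
    pos=C2W([[x,.035,.20]],A)[0]
    d=todelta(s,pos,ty)
    R=np.c_[ty,[0,0,-1],np.cross(ty,[0,0,-1])]
    print(x,pos,d,proj("wrist",C2W([[0,0,.045],[-.026,.07,.049],[-.052,.105,.039],[-.052,-.105,.039],[.06,-.105,.09],[.06,.105,.09]],A),dict(eef_rot=R,tcp_pos=pos)).round().tolist())
E
```

```text
0.02 [0.56475686 0.11258641 0.2       ] (array([-0.3156,  0.0217, -0.5143]), np.float64(10.89)) [[227.0, 168.0], [288.0, 146.0], [318.0, 123.0], [136.0, 123.0], [127.0, 231.0], [323.0, 231.0]]
0.06 [0.60060083 0.09483228 0.2       ] (array([-0.3231,  0.0217, -0.5536]), np.float64(10.89)) [[226.0, 133.0], [289.0, 109.0], [320.0, 86.0], [133.0, 87.0], [122.0, 194.0], [325.0, 194.0]]
0.0 [0.54683487 0.12146348 0.2       ] (array([-0.3118,  0.0217, -0.4947]), np.float64(10.89)) [[228.0, 185.0], [288.0, 164.0], [318.0, 140.0], [138.0, 141.0], [129.0, 248.0], [322.0, 248.0]]
```

```bash
python3 -m inch '[{"fingers":0.0565,"delta_pos":[-0.03,0.0,-0.05],"turn":1},{"fingers":0.0565,"delta_pos":[-0.06,0.0,-0.10],"turn":2},{"fingers":0.0565,"delta_pos":[-0.1,0.003,-0.16],"turn":4},{"fingers":0.0565,"delta_pos":[-0.14,0.006,-0.22],"turn":6},{"fingers":0.0565,"delta_pos":[-0.18,0.01,-0.29],"turn":8},{"fingers":0.0565,"delta_pos":[-0.21,0.012,-0.34],"turn":9},{"fingers":0.0565,"delta_pos":[-0.25,0.015,-0.4],"turn":10.9},{"fingers":0.0565,"delta_pos":[-0.29,0.018,-0.46],"turn":10.9},{"fingers":0.0565,"delta_pos":[-0.316,0.02,-0.514],"turn":10.9},{"fingers":0.0565,"delta_pos":[-0.316,0.02,-0.514],"turn":10.9}]'
python3 -m inch '[{"fingers":0.0565,"delta_pos":[0,0,0],"turn":0},{"fingers":0.0565,"delta_pos":[0,0,0],"turn":0}]'
python3 - <<'E'
from h import *
s=telemetry.state();im=cams.read_camera("wrist");cv2.imwrite("pics/w1.png",im[:,:,::-1])
cv2.imwrite("pics/w1b.png",cv2.resize(im[80:280,80:340,::-1],None,fx=3,fy=3,interpolation=cv2.INTER_CUBIC))
import pickle;pickle.dump(s,open("s1.pkl","wb"));print(s["time"],s["tcp_pos"],s["opening"],s["force"],s["q"],s["eef_rot"])
E
```

```text
time: 1.4
tcp_pos: [0.5657, 0.1102, 0.2014]
eef_rot: [[0.445, -0.001, -0.895], [0.895, -0.001, 0.445], [-0.001, -1.0, -0.0]]
force: [0.2, 0.3, 0.2]
opening: 0.0566
time: 1.65
tcp_pos: [0.565, 0.1103, 0.2009]
eef_rot: [[0.446, -0.002, -0.895], [0.895, -0.001, 0.446], [-0.002, -1.0, 0.002]]
force: [0.6, 0.1, 0.4]
opening: 0.0563
1.65 [0.56501021 0.1102692  0.20086038] 0.05633864517546431 [0.57318835 0.0686657  0.35235668] [ 9.91829812e+00  1.92362683e+01  9.13983693e+01 -3.70177993e-02
  6.95027130e+01 -5.35959737e+01] [[ 0.44576957 -0.00225708 -0.8951449 ]
 [ 0.89514571 -0.00100903  0.44577252]
 [-0.00190937 -0.99999694  0.00157062]]
```

View pics/w1.png

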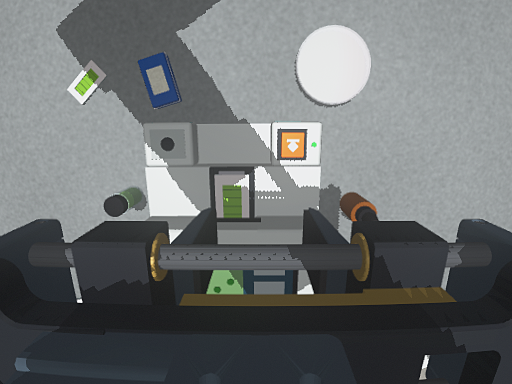

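View pics/w1b.png

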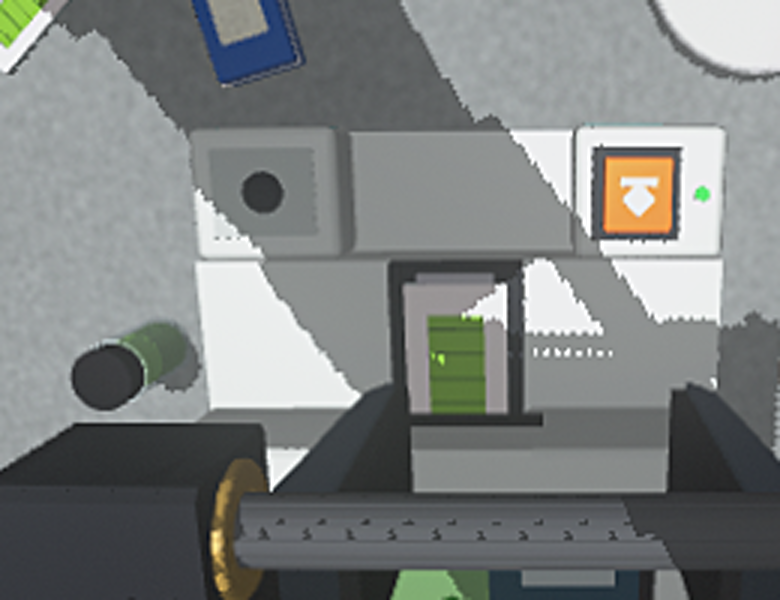

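The wrist view shows the key at about (292,144) and the bed lip centred at about (232,166). The middle-sized chamber is docked in the bed between the fingers. I refine the counter pose from this view.

```bash
python3 - <<'E'
from h import *
import pickle
from scipy.optimize import least_squares
s=pickle.load(open("s1.pkl","rb"))
L=[((-.026,.07,.049),(638,195)),((-.04,.083,.049),(673,156)),((-.012,.057,.049),(603,234)),((-.052,.105,.039),(725,127)),((-.052,-.105,.039),(193,130)),((0,.026,.045),(524,260)),((0,-.026,.045),(390,262)),((-.052,.046,.039),(575,129)),((-.052,-.046,.039),(344,132))]
P=np.array([a for a,b in L]);u=np.array([((b[0]+.5)/3-.5+80,(b[1]+.5)/3-.5+80) for a,b in L])
f=lambda a:(proj("wrist",C2W(P,a),s)-u).ravel()
r=least_squares(f,[.53,.09,-.46]);A=r.x;print(A,np.degrees(A[2]));print(f(A).reshape(-1,2).round(1).tolist())
ty=np.array([-np.sin(A[2]),np.cos(A[2]),0])
s=telemetry.state()
for z in (.08,.062,.058,.050): print(z,C2W([[-.026,.035,z]],A),todelta(s,C2W([[-.026,.035,z]],A)[0],ty))
E
```

```text
[ 0.53283274  0.09329896 -0.45704845] -26.18694712361511
[[0.9, 0.5], [1.1, 0.8], [0.9, -0.1], [1.8, -0.3], [-2.8, 0.1], [0.2, 1.2], [0.3, 0.8], [0.4, -1.0], [-2.8, -1.4]]
0.08 [[0.52494695 0.13618036 0.08      ]] (array([0.0052, 0.1211, 0.0468]), np.float64(-0.22))
0.062 [[0.52494695 0.13618036 0.062     ]] (array([0.0053, 0.1391, 0.0468]), np.float64(-0.22))
0.058 [[0.52494695 0.13618036 0.058     ]] (array([0.0053, 0.1431, 0.0468]), np.float64(-0.22))
0.05 [[0.52494695 0.13618036 0.05      ]] (array([0.0053, 0.1511, 0.0468]), np.float64(-0.22))
```

```bash
python3 -m inch '[{"fingers":0.0565,"delta_pos":[0.005,0.02,0.03],"turn":-0.2},{"fingers":0.0565,"delta_pos":[0.005,0.05,0.0465],"turn":-0.2},{"fingers":0.0565,"delta_pos":[0.005,0.085,0.0465],"turn":-0.2},{"fingers":0.0565,"delta_pos":[0.005,0.11,0.0465],"turn":-0.2},{"fingers":0.0565,"delta_pos":[0.005,0.121,0.0465],"turn":-0.2},{"fingers":0.0565,"delta_pos":[0.005,0.121,0.0465],"turn":-0.2},{"fingers":0.0565,"delta_pos":[0.005,0.121,0.0465],"turn":-0.2}]'
python3 - <<'E'
from h import *
A=[.5325,.0925,np.radians(-26.2)]
s=telemetry.state();print(s["tcp_pos"],s["opening"],s["force"])
for n in("scene","top","wrist"):
    im=cams.read_camera(n)[:,:,::-1].copy();cv2.imwrite(f"pics/{n}2.png",im)
    if n=="scene": cv2.imwrite("pics/scene2b.png",cv2.resize(im[140:260,200:340],None,fx=5,fy=5,interpolation=cv2.INTER_CUBIC))
    if n=="top": cv2.imwrite("pics/top2b.png",cv2.resize(im[95:225,165:305],None,fx=4.4,fy=4.4,interpolation=cv2.INTER_CUBIC))
c=np.linalg.inv(np.c_[[np.cos(A[2]),np.sin(A[2])],[-np.sin(A[2]),np.cos(A[2])]])@(s["tcp_pos"][:2]-A[:2]);print(c)
E
```

```text
time: 2.58
tcp_pos: [0.5258, 0.1363, 0.0813]
eef_rot: [[0.441, 0.0, -0.897], [0.897, -0.0, 0.441], [-0.0, -1.0, -0.0]]
force: [0.0, 0.3, 0.2]
opening: 0.0562
[0.52575628 0.13632492 0.08127056] 0.05623231466955185 [0.04517035 0.32756078 0.23393557]
[-0.02539982  0.03634488]
```

View pics/scene2b.png

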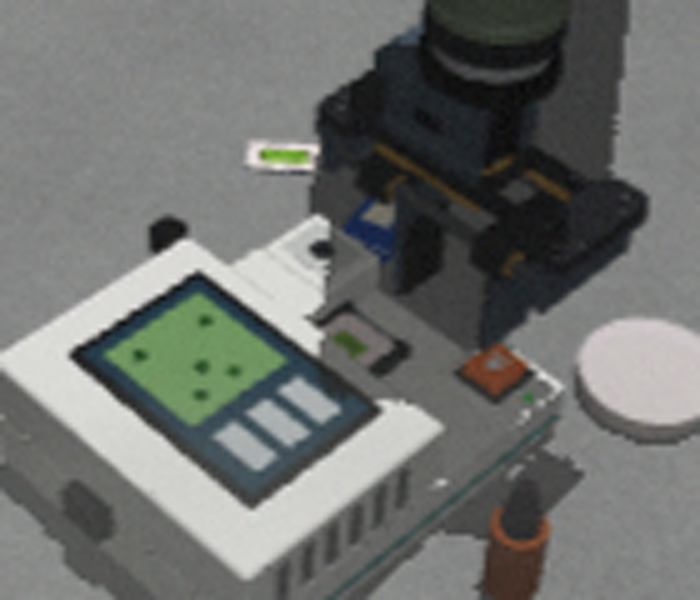

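View pics/top2b.png

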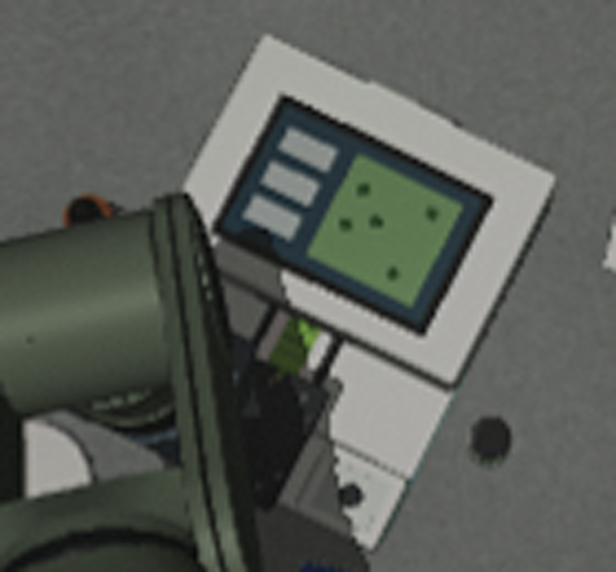

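View pics/wrist2.png

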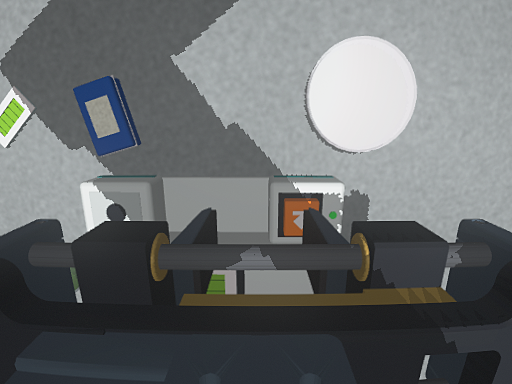

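```bash
python3 - <<'E'
from h import *
s=telemetry.state();R=s["eef_rot"];t=s["tcp_pos"];o=s["opening"]/2
A=[.5325,.0925,np.radians(-26.2)]
def box(sg,dy): return [t+R@np.array([sg*x,dy,z]) for x,z in((o,.016),(o+.0135,.016),(o+.0135,-.016),(o,-.016))]
key=C2W([[-.04,.057,.049],[-.04,.083,.049],[-.012,.083,.049],[-.012,.057,.049]],A)
bed=C2W([[0,.026,.045],[0,-.026,.045],[.06,-.026,.045],[.06,.026,.045]],A)
for n,(x0,x1,y0,y1),f in(("scene",(200,340,140,260),5),("wrist",(150,400,150,320),3)):
    im=cv2.imread(f"pics/{n}2.png")[y0:y1,x0:x1];im=cv2.resize(im,None,fx=f,fy=f,interpolation=cv2.INTER_CUBIC)
    for P,c in((box(1,.008),(0,255,255)),(box(-1,.008),(0,255,255)),(key,(0,0,255)),(bed,(255,0,255))):
        u=(proj(n,P,s)-[x0,y0]+.5)*f-.5
        cv2.polylines(im,[u.round().astype(np.int32)],True,c,1)
    cv2.imwrite(f"pics/{n}2c.png",im)
E
```

```text
(no output)
```

View pics/scene2c.png

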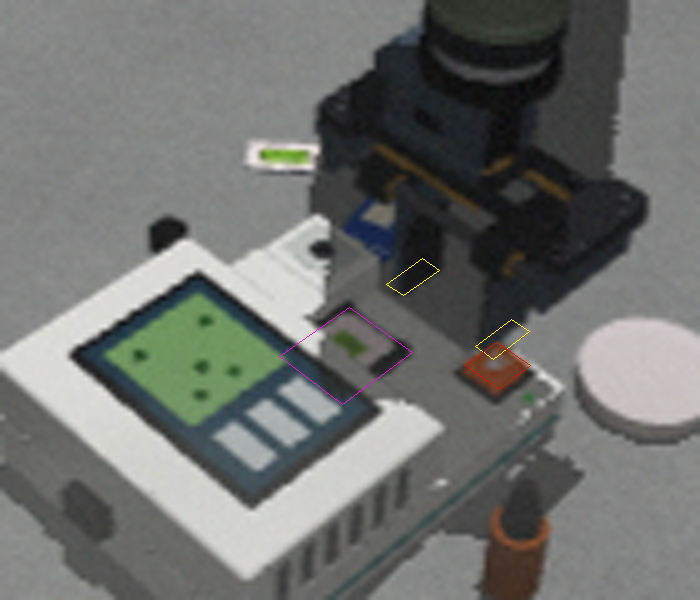

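View pics/wrist2c.png

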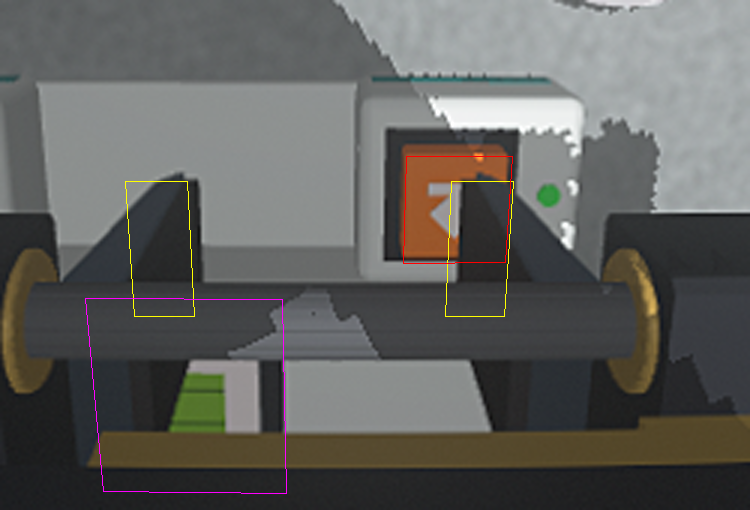

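```bash
python3 -m inch '[{"fingers":0.0565,"delta_pos":[-0.002,0.008,0.0],"turn":0},{"fingers":0.0565,"delta_pos":[-0.002,0.016,0.0],"turn":0},{"fingers":0.0565,"delta_pos":[-0.002,0.021,0.0],"turn":0},{"fingers":0.0565,"delta_pos":[-0.002,0.021,0.0],"turn":0},{"fingers":0.0565,"delta_pos":[-0.002,0.021,0.0],"turn":0}]'
python3 - <<'E'
from h import *
A=[.5325,.0925,np.radians(-26.2)]
s=telemetry.state();print(s["tcp_pos"],s["opening"],s["force"])
ims=[]
for n,(x0,x1,y0,y1),f in(("scene",(230,330,165,240),6),("wrist",(150,400,150,320),3)):
    im=cams.read_camera(n)[:,:,::-1][y0:y1,x0:x1];cv2.imwrite(f"pics/{n}3.png",cv2.resize(im,None,fx=f,fy=f,interpolation=cv2.INTER_CUBIC))
c=np.linalg.inv(np.c_[[np.cos(A[2]),np.sin(A[2])],[-np.sin(A[2]),np.cos(A[2])]])@(s["tcp_pos"][:2]-A[:2]);print(c)
E
```

```text
time: 3.35
tcp_pos: [0.5249, 0.1342, 0.0601]
eef_rot: [[0.442, 0.0, -0.897], [0.897, -0.001, 0.442], [-0.0, -1.0, -0.0]]
force: [-0.3, -0.4, 0.4]
opening: 0.0568
[0.52492731 0.13422527 0.06009129] 0.05683419136145008 [-0.30941793 -0.37648898  0.42329397]
[-0.02521661  0.03409496]
```

View pics/scene3.png

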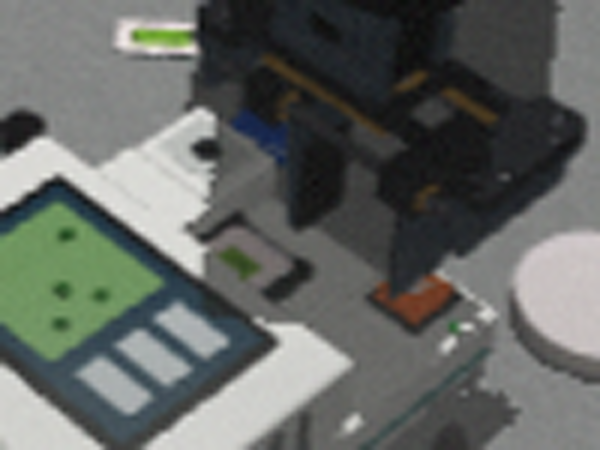

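View pics/wrist3.png

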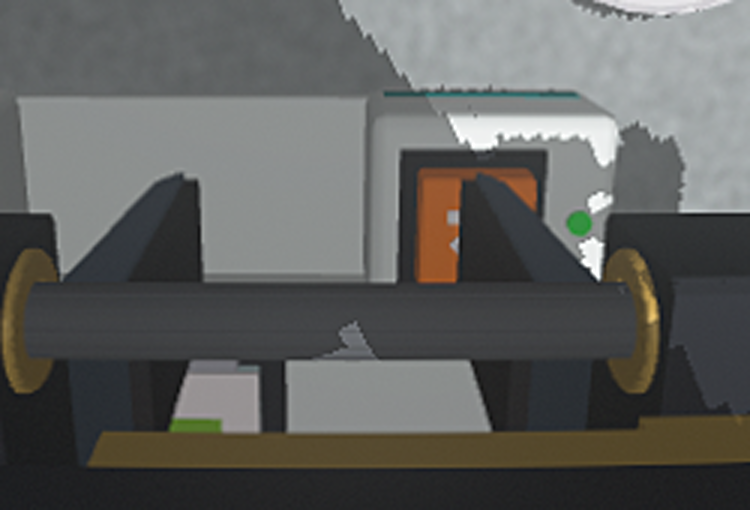

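```bash
python3 -m inch '[{"fingers":0.0565,"delta_pos":[-0.001,0.007,0.0],"turn":0},{"fingers":0.0565,"delta_pos":[-0.001,0.0115,0.0],"turn":0},{"fingers":0.0565,"delta_pos":[-0.001,0.0115,0.0],"turn":0},{"fingers":0.0565,"delta_pos":[-0.001,0.0115,0.0],"turn":0},{"fingers":0.0565,"delta_pos":[-0.001,0.0115,0.0],"turn":0}]'
python3 - <<'E'
from h import *
A=[.5325,.0925,np.radians(-26.2)]
s=telemetry.state();print(s["tcp_pos"],s["opening"],s["force"],s["wrist_torque"])
for n,(x0,x1,y0,y1),f in(("scene",(230,330,165,240),6),("wrist",(150,400,150,320),3),("top",(165,305,95,225),4)):
    im=cams.read_camera(n)[:,:,::-1][y0:y1,x0:x1];cv2.imwrite(f"pics/{n}4.png",cv2.resize(im,None,fx=f,fy=f,interpolation=cv2.INTER_CUBIC))
E
```

```text
time: 4.08
tcp_pos: [0.5255, 0.1339, 0.05]
eef_rot: [[0.442, 0.003, -0.897], [0.897, 0.001, 0.442], [0.002, -1.0, -0.002]]
force: [-1.3, 0.1, 9.4]
opening: 0.0567
[0.52552057 0.13394741 0.05000627] 0.05671462308879081 [-1.32537643  0.0502312   9.43718675] [ 0.51063135  0.08114814 -0.10416478]
```

View pics/scene4.png

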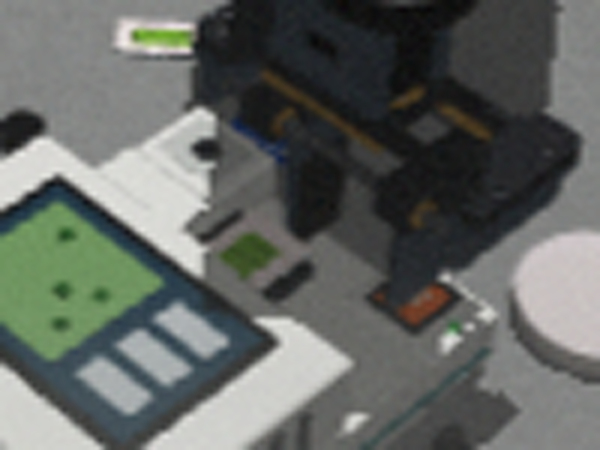

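View pics/wrist4.png

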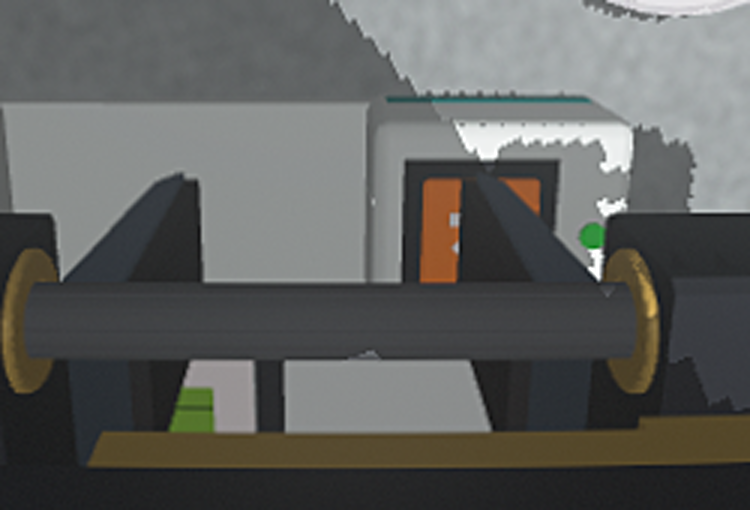

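View pics/top4.png

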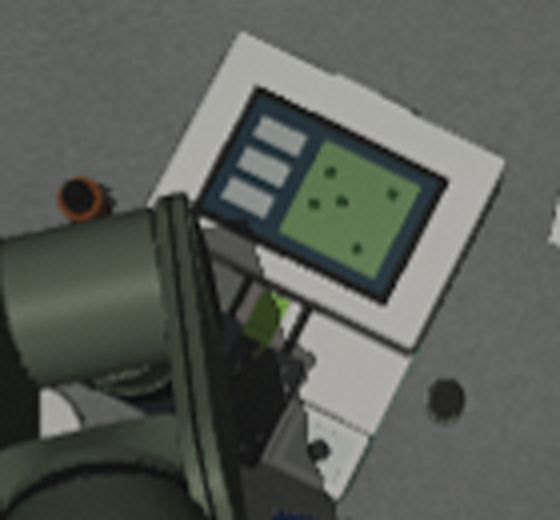

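```bash
python3 -m inch '[{"fingers":0.0565,"delta_pos":[0,0.0016,0.0],"turn":0},{"fingers":0.0565,"delta_pos":[0,0.0016,0.0],"turn":0},{"fingers":0.0565,"delta_pos":[0,0.0016,0.0],"turn":0},{"fingers":0.0565,"delta_pos":[0,0.0016,0.0],"turn":0}]'
python3 - <<'E'
from h import *
A=[.5325,.0925,np.radians(-26.2)]
s=telemetry.state();print(s["tcp_pos"],s["opening"],s["force"])
im0=cams.read_camera("scene")[:,:,::-1][180:230,245:310];f=9
out=[]
for d in (.0,.018):
    im=cv2.resize(im0,None,fx=f,fy=f,interpolation=cv2.INTER_CUBIC)
    if d==0: out.append(im);continue
    for P,c in((C2W([[.008-d,-.02,.05],[.008-d,.02,.05],[.062-d+.0,.02,.05],[.062-d,-.02,.05]],A),(255,0,255)),(C2W([[-.04,.057,.042],[-.04,.083,.042],[-.012,.083,.042],[-.012,.057,.042]],A),(0,255,255)),(C2W([[0,-.026,.045],[0,.026,.045]],A),(255,255,0))):
        u=(proj("scene",P)-[245,180]+.5)*f-.5
        cv2.polylines(im,[u.round().astype(np.int32)],True,c,1)
    out.append(im)
cv2.imwrite("pics/s5.png",cv2.resize(np.hstack(out),None,fx=.68,fy=.68))
cv2.imwrite("pics/s5b.png",out[0])
cv2.imwrite("pics/s5c.png",out[1])
E
```

```text
time: 4.72
tcp_pos: [0.5256, 0.134, 0.0499]
eef_rot: [[0.443, 0.004, -0.897], [0.897, 0.002, 0.443], [0.003, -1.0, -0.003]]
force: [-3.3, -1.0, 13.5]
opening: 0.0567
[0.52560813 0.13401207 0.04986131] 0.056687605704332025 [-3.32156995 -0.99421618 13.51390641]
```

View pics/s5c.png

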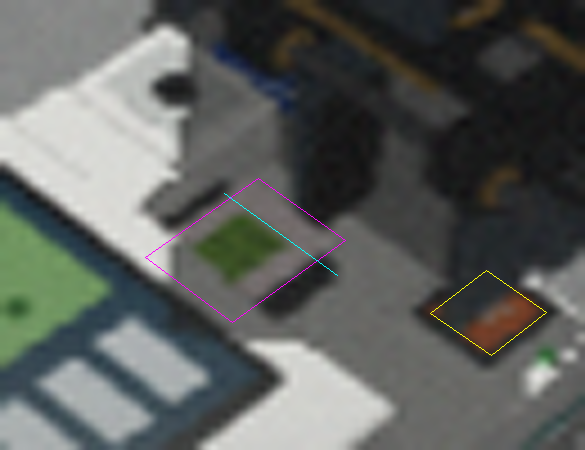

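View pics/s5b.png

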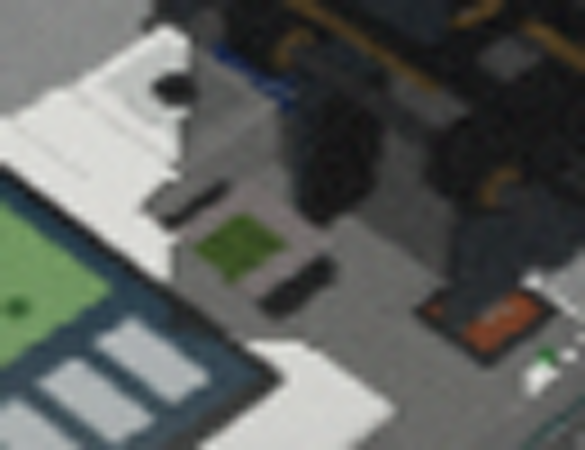

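```bash
python3 - <<'E'
from bench import hand_in
print(hand_in())
E
```

```text
the job is handed in; nothing more can be done
None
```

The chamber is ejected and trapped part-way out on the bed, and I handed the job in with the hand still holding that way. The hand-in gives no verdict, so this rests on my own last checks, taken at 4.72 s of the 30 s.

- **How it was done:** I found the counter from the camera images. With the fingers 57 mm apart, one went over the orange key and the other into the recess about 10 mm in front of the lip. I then pressed straight down.
- **Key:** the fingertip is at 41.9 mm, against 42 mm for the key fully down. Pressing harder raised the force from 9.4 to 13.5 N with only 0.1 mm more movement, so the key is at its stop.
- **Chamber:** the scene picture shows it lying flat between the rails, about 18 mm out and against the recess finger. I judged the distance by eye from an outline drawn over the picture. The wrist also feels a sideways push roughly toward the counter's front.
- **Other things around:** none of the moves came near them, and I saw none shifted in the pictures. I did not measure each one again at the end.
- **Disagreement:** the cameras placed the counter up to about 3 mm apart. I averaged them and corrected for it using the close-up views.

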